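Draw the dust-gate lever home with a hook rod

TASK

Take the bent hook rod from its wooden rest, reach over the spark guard with it, and draw the extractor's slide lever gently towards the guard until you feel it come fully home against its hidden stop. Keep a steady pull of about 10 N (6 to 15 N) on it there for a second so that the gate seals, never loading the unit with more than 20 N. Then lay the rod back in the notches of its rest with the bent end hanging down and let go, leaving the lever home; touch the unit with the rod only, and leave the hammer, whetstone and mug where they are.

Things in the scene. Friction and masses are not known exactly. Their poses are not given: they have to be found in the camera images.
- hook_rod: Loose tool, 0.18-0.28 kg. Origin: centre of its pale wooden handle, 110 long (own x) x 28 wide (y) x 26 mm high (z). A dark steel rod 8 mm thick runs along own x from -110 to +170 mm, there bent square down along own -z; the bent end's tip is 70 mm below the handle's axis. Lies level in its rest at first, bent end hanging down, own z up; grasp the handle from above.
- rod_tip (a point): Lowest point of the hook rod's bent end: own (170, 0, -70) mm in the rod's frame (same axes as the rod).
- rod_rest: Fixed wooden rest, origin on the bench under its middle, own x along the rod lying in it. Foot 220 x 80 x 14 mm; two posts at own x = -80 and +80 mm, 14 mm thick, each topped by an open 45-degree V notch about 55 mm wide, tops 111 mm high. Stands left or right on the bench; a stump with anvil, 125 mm across, 152 mm high, stands on the other side.
- rest_seat (a point): Point 92 mm above the bench over the rest's middle: the centre of the rod's handle is here when the rod lies in both notches, the bent end towards the rest's own +x.
- extractor: Fixed green unit, origin on the bench, own +x away from the robot. Spark guard: upright sheet at x = -20 mm, 4 mm thick (rim 10), 260 wide, 140 mm high. Behind it a channel, top 65 mm high, 100 mm wide, then a dust box from x = 105 to 235 mm, 220 wide, 88 mm high, with a duct stub 72 mm across, 130 mm high, at x = 185, y = 62. The slide lever stands on the channel at y = 0.
- lever_top (a point): Middle of the slide lever's top edge, 115 mm above the bench: upright steel plate 8 mm thick (unit's x), 36 wide (y), 50 mm high, middle at x = 38 to 66 mm in the unit's frame at first. Slides only along the unit's x, stiffly (dry friction about 3.5 N), and stays where left. Hook it from behind (+x side; at least 35 mm free up to the dust box).
- hammer: Bystander: hammer lying crosswise on the bench between robot and guard, under 50 mm high; leave it alone.
- whetstone: Bystander: grey stone bar 150 x 32 x 22 mm lying on the bench at the far left; leave it alone.
- water_mug: Bystander: steel mug 85 mm high at the far right; leave it alone.
- lever_foot (a point): Middle of the lever's foot, 65 mm above the bench, straight below its top. Fully home means against the inner stop, which is out of sight and set differently each time: 28 to 40 mm of travel from the start, towards the guard (unit's -x), where the lever still stands 24 mm or more behind the guard. Only the rise of the pull shows it; the stop is hard (a few N more per mm).
Things that resemble listed ones, but are neither listed nor needed, are in the scene too. Of the things that look like the rod_rest, the larger one is meant.

How it is judged:
By the outcome, as a careful person would: the job done as asked, in the order asked, and still so for the second after the job is handed in, with the robot touching nothing.
It also fails if it takes over 67 s, if anything falls off the work surface, if the arm or the gripper's body presses on something with over 40 N, if the wrist force passes 120 N, or if a joint passes its speed limit or range.

ROBOT

A 7-joint arm with a two-finger parallel gripper is mounted at the origin on the work surface. World frame = base frame: x ahead of the robot, y to its left, z up, the work surface at z = 0. Lengths are in mm, angles in rad, forces in N, time in s.
With the tool pointing down it reaches from about 400 to 875 mm from the base axis. Payload 4.4 kg.
Tool frame: the origin (TCP) lies at the very end of the fingers, on their centre line; the grasp point (between the pads) lies 19 mm behind it; z points along the fingers, y is the line along which they close (so a half turn about z gives the same grasp; the last joint's range is limited). The gripper opens to 85 mm and grips with 20 to 120 N. Pads are 22 mm wide; open, the fingers measure 114 mm over their backs; the gripper's body (76 mm by 85 mm) begins 54 mm behind the grasp point. The pads swing forward as they close: fully open they stand 13 mm farther back than shut.
Start: joints at [1.238, 0.628, 0.038, 1.517, -0.027, 0.996, -0.02], TCP at [171.397, -627.009, 231.313] pointing down, gripper open.
Joint ranges: [-3.06, 3.06], [-0.37, 2.12], [-1.25, 1.32], [0.18, 2.47], [-1.1, 4.24], [0.23, 1.98], [-2.94, 2.94]. Speed limits (rad/s): [2.57, 2.57, 3.14, 3.14, 3.14, 3.14, 3.14].

INTERFACE

Orientations are given as [roll, pitch, yaw] about the fixed x, y, z axes, in that order (R = Rz(yaw) Ry(pitch) Rx(roll)).
In Python, from cell import ctrl gives the robot as it stands.
- The arm moves only by the tool step_arm, never from a script. Its argument "series" is a list that holds one entry, the list of rows, each a list of 7 numbers: the turn, a rotation vector about the tool's x, y, z as a fraction of full scale, then the shift along the tool's x, y, z as a fraction of full scale, then the closure, from 0 (fully open) to 1 (shut). In form: [[[ax, ay, az, tx, ty, tz, gripper], ...]]. A call has 1 to 12 rows; each row shifts and turns the commanded pose from where the row before left it, along the tool's axes as they then stand; what a row does not reach is not made up. Full scale, the value 1, is 150 mm for a shift and 45 degrees for a turn. A row lasts 1/10 s, in which the tool goes at most 50 mm and 8.59 degrees, less where a joint would pass 70% of its speed; a pose out of reach is approached as far as the arm can. A call with a number of a shift or a turn outside -1 to 1 is refused whole. A call with a gripper value outside its range is refused whole. The fingers move at their own pace and stop on an object; the grip force is fixed at half the most. Time passes only in rows, so rows that do not move let the fingers close. It gives the time, the measured TCP pose, the force, the opening and the grip force at its end, in the units of the state.
- ctrl.read_state(): the state, without advancing time (a new reading comes with each control period).
- ctrl.get_image(name): name is "scene" or "top"; returns a dict with "img" (480x640x3 uint8, red, green, blue), "fx", "fy", "cx", "cy" (pixels), "R" (3x3) and "t" (3): a world point X has camera coordinates R X + t. Camera axes: x right, y down, z forward; pixel columns grow to the right and rows downward; lengths in mm; the calibration is good to about 2 mm. A picture is of the moment at which its call begins. There is no depth.
- ctrl.finish_job(): hands the job in; it is judged then, once.
Trained networks look in a picture, given as the dict that the camera call returned (one of the last four; its "shot" number tells which), for a name from the list of things; names that differ only in an ending like _2 or _b are one class to them, and where a whole thing is asked for, a point or a joint stands for the part that bears it (a point fixed in the world has none). Each returns a list of dicts, best first, with "score" (0 to 1); they miss things now and then, are a little off and sometimes report something else, mostly with a low value. They report only what shows in the picture. A call takes as long as a camera call. They do not tell look-alikes from the thing itself.
- ctrl.recognise(picture, thing): "centre" ([column, row] in pixels, amid what is visible of it).
The state is a dict: "clock": time; "qpos": joint angles; "qd": joint speeds; "tau": joint torques, N m; "eef_pos": TCP position; "tool_rot": TCP orientation; "force": force on the tool from outside, world axes, zero at the start; "torque": the same for the moment, N m; "width": finger opening in mm; "gripper_force": force on a finger pad.
Only numpy, scipy, OpenCV 4.12 (cv2) and the standard library are available. Lean on these libraries where they do the work, as an engineer would, in place of code of your own. Each camera call takes 0.05 s, during which the arm holds its last target. There are 200 camera calls.

## Working session

There is one attempt and no reset: what is moved stays moved. The work goes in short steps, Python scripts to look and compute and a tool call to move; the robot and the scene stay as the last step left them, time stands still between calls to the robot, and variables do not carry over. Pictures are saved under pics/ and viewed, at most 10 in all, crops included, and the job is handed in when it is done.

Besides the shell and the picture viewer there is one more tool, called after "Request:" in YAML: its name, and indented under it one key for each argument. step_arm: Moves the arm, as the interface text tells. Shift numbers are shares of 150 mm and turn numbers shares of 45 degrees, none past 1 either way. Its arguments: {"type":"object","properties":{"series":{"type":"array","items":{"type":"array","items":{"type":"array","items":{"type":"number","minimum":-1,"maximum":1}}}}},"required":["series"]}

```bash
mkdir -p pics; ls
cat > h.py <<'E'
from cell import ctrl
import numpy as np, cv2
def ray(p,uv):
    R=np.array(p["R"]);t=np.array(p["t"])
    d=R.T@np.array([(uv[0]-p["cx"])/p["fx"],(uv[1]-p["cy"])/p["fy"],1.]);return -R.T@t,d
def at_z(p,uv,z):
    c,d=ray(p,uv);return c+d*(z-c[2])/d[2]
def proj(p,X):
    q=np.array(p["R"])@np.array(X,float)+np.array(p["t"]);return np.array([p["cx"]+p["fx"]*q[0]/q[2],p["cy"]+p["fy"]*q[1]/q[2]])
def tri(p1,u1,p2,u2):
    a,d=ray(p1,u1);b,e=ray(p2,u2)
    s=np.linalg.lstsq(np.stack([d,-e],1),b-a,rcond=None)[0]
    x,y=a+s[0]*d,b+s[1]*e;return (x+y)/2,np.linalg.norm(x-y)
def save(p,n): cv2.imwrite("pics/"+n,p["img"][:,:,::-1])
E
python3 - <<'E'
from h import *
P={n:ctrl.get_image(n) for n in("scene","top")}
for n,p in P.items():
    save(p,n+"0.png");print(n,p["fx"],p["cx"],p["cy"],-np.array(p["R"]).T@np.array(p["t"]))
    for k in["hook_rod","rod_tip","rod_rest","extractor","lever_top","lever_foot","hammer","whetstone","water_mug"]:
        print(k,[(np.round(r["centre"]),round(r["score"],2)) for r in ctrl.recognise(p,k)])
print(ctrl.read_state())
E
```

```text
pics
scene 434.9907637681457 315.2329746378064 241.04820451457067 [1402.90209053   59.14540926  924.22803737]
hook_rod [(array([418., 221.]), 0.62)]
rod_tip [(array([417., 226.]), 0.94)]
rod_rest [(array([412., 240.]), 0.93), (array([477., 249.]), 0.84), (array([418., 226.]), 0.56)]
extractor [(array([318., 298.]), 0.85)]
lever_top [(array([317., 269.]), 0.7)]
lever_foot [(array([319., 270.]), 0.61)]
hammer [(array([296., 210.]), 0.86)]
whetstone [(array([438., 310.]), 0.9)]
water_mug [(array([147., 283.]), 0.68)]
top 453.8795038441653 313.21369422129885 241.6196390268723 [ 386.09026578   40.59942771 1276.74522176]
hook_rod [(array([212., 281.]), 0.64)]
rod_tip [(array([208., 279.]), 0.91), (array([343., 303.]), 0.72)]
rod_rest [(array([153., 269.]), 0.94), (array([220., 284.]), 0.72)]
extractor [(array([314., 180.]), 0.82)]
lever_top [(array([321., 201.]), 0.48)]
lever_foot []
hammer [(array([342., 301.]), 0.76), (array([217., 284.]), 0.28)]
whetstone [(array([208., 195.]), 0.73)]
water_mug [(array([207., 197.]), 0.73), (array([322., 205.]), 0.71)]
{'clock': 1.0, 'qpos': array([ 1.23820963,  0.62839542,  0.03851974,  1.51741231, -0.02699604,
        0.99631716, -0.02000741]), 'qd': array([-0.00067638, -0.00029232,  0.00198809,  0.00096861,  0.00097942,
       -0.00067488,  0.00036643]), 'tau': array([ 9.41459075e-04, -5.63280737e+01,  1.22573454e+00, -1.93789083e+01,
        1.08919584e-02,  1.38144056e-03,  1.48468288e-06]), 'eef_pos': array([ 171.37546157, -627.00280295,  231.3128075 ]), 'tool_rot': array([-3.14157879e+00, -2.11604198e-05,  2.66740180e-01]), 'force': array([ 0.04097637, -0.19125362, -0.53111961]), 'torque': array([0.02974884, 0.01435138, 0.00500751]), 'gripper_force': 0.0, 'width': 85.4119909979338}
```

View pics/scene0.png

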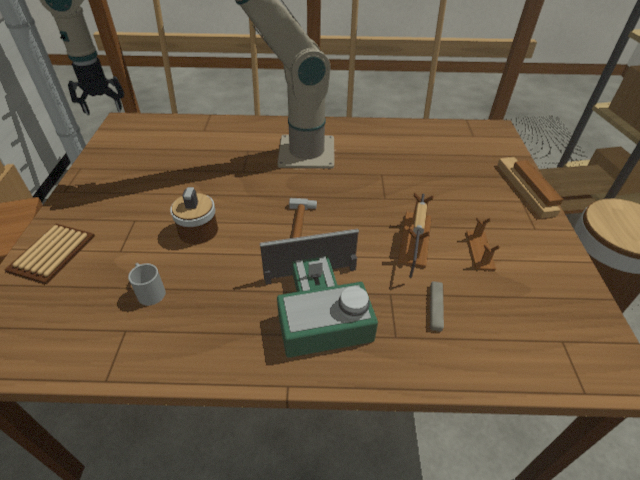

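View pics/top0.png

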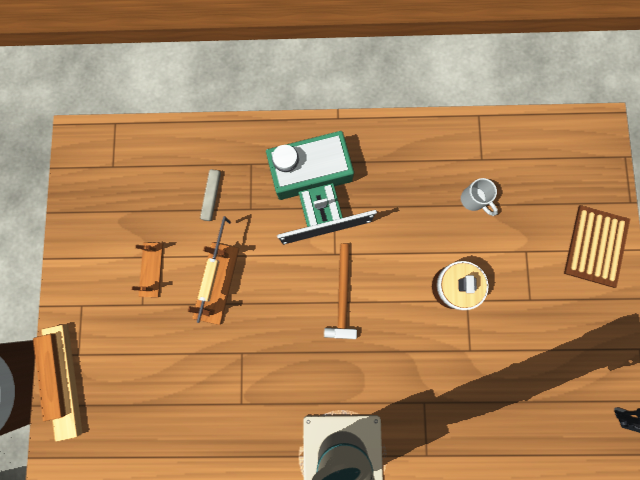

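The pictures show the rod in the larger rest, to the left. In the top view its handle is at about (208,280) and its bend at (226,218). The guard runs from (279,240) to (377,213) and the lever is near (321,203). I'll zoom in for precision.

Run:
```python
from h import *
p=ctrl.get_image("top");q=ctrl.get_image("scene")
a=cv2.resize(p["img"][125:325,185:385],None,fx=3,fy=3,interpolation=cv2.INTER_CUBIC)
b=cv2.resize(q["img"][185:365,255:445],None,fx=3,fy=3,interpolation=cv2.INTER_CUBIC)
cv2.imwrite("pics/a.png",a[:,:,::-1]);cv2.imwrite("pics/b.png",b[:,:,::-1])
```

```text
(no output)
```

View pics/a.png

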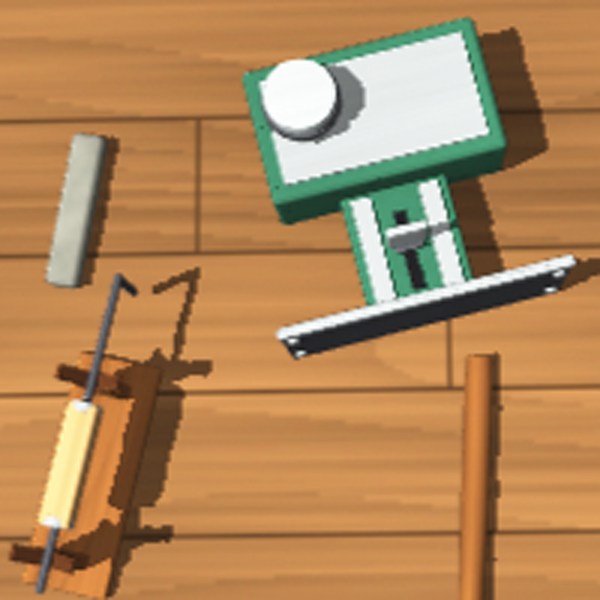

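View pics/b.png

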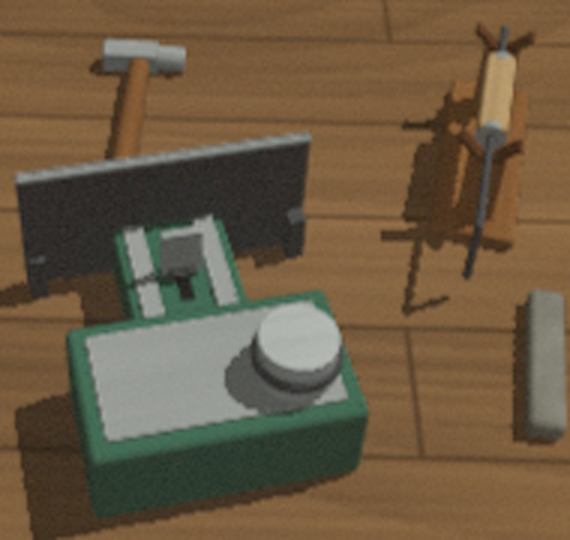

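Run:
```python
from h import *
p=ctrl.get_image("top");q=ctrl.get_image("scene")
A=lambda x,y:(185+x/3-.33,125+y/3-.33); B=lambda x,y:(255+x/3-.33,185+y/3-.33)
r=np.round
bend=at_z(p,A(118,277),92);tail=at_z(p,A(40,590),92);print("bend",r(bend),"tail",r(tail),np.linalg.norm(bend-tail))
hc=at_z(p,A(70,465),105);h1=at_z(p,A(86,403),100);h2=at_z(p,A(53,526),100);print("handle",r(hc),r(h1),r(h2),np.linalg.norm(h1-h2))
print("tip scene",r(at_z(q,B(469,276),22)),"tip top",r(at_z(p,A(134,293),22)))
print("rod tail scene",r(at_z(q,B(504,30),92)), "handle scene", r(at_z(q,B(499,93),105)))
d=bend-tail;yaw=np.arctan2(d[1],d[0]);print("rodyaw",yaw, "centre from axis", r(tail+d*110/280))
gl=at_z(p,A(279,335),140);gr=at_z(p,A(575,261),140);print("guard",r(gl),r(gr),np.linalg.norm(gl-gr))
gl2=at_z(q,B(17,178),140);gr2=at_z(q,B(309,138),140);print("guard scene R,L",r(gl2),r(gr2),np.linalg.norm(gl2-gr2))
g=gl-gr;gy=np.arctan2(g[1],g[0])-np.pi/2;print("unit yaw",gy)
bx=[at_z(p,A(*c),88) for c in[(246,73),(471,20),(506,148),(283,205)]];print("box",r(bx),[np.linalg.norm(bx[i]-bx[(i+1)%4]) for i in range(4)])
for i,j in((0,1),(3,2)):
    e=bx[i]-bx[j];print("boxyaw",np.arctan2(e[1],e[0])-np.pi/2)
print("lever top",r(at_z(p,A(407,230),115)),"scene",r(at_z(q,B(182,234),115)))
m=(gl+gr)/2;c,s=np.cos(gy),np.sin(gy)
for X in(at_z(p,A(407,230),115),at_z(q,B(182,234),115),np.mean(bx,0)):
    v=X-m;print("unit coords",c*v[0]+s*v[1]-20,-s*v[0]+c*v[1])
```

```text
bend [632. 307.  92.] tail [358. 370.  92.] 281.4286173205091
handle [465. 343. 105.] [519. 332. 100.] [412. 358. 100.] 109.57061352127778
tip scene [627. 309.  22.] tip top [631. 308.  22.]
rod tail scene [359. 368.  92.] handle scene [470. 344. 105.]
rodyaw -0.22620670545937394 centre from axis [466. 345.  92.]
guard [570. 158. 140.] [629. -94. 140.] 258.97522250438044
guard scene R,L [632. -92. 140.] [575. 157. 140.] 255.26119094977966
unit yaw 0.23184710211021686
box [[821. 194.  88.]
 [867. -12.  88.]
 [745. -41.  88.]
 [696. 160.  88.]] [np.float64(211.23318851341813), np.float64(124.94285691066007), np.float64(207.19097930287933), np.float64(128.91359374925798)]
boxyaw 0.21966180923447132
boxyaw 0.2382588734058544
lever top [665.  49. 115.] scene [669.  49. 115.]
unit coords 47.39205817839165 0.9644467379728638
unit coords 51.23441876356942 0.013218834437617843
unit coords 167.79115750605106 -0.4785111981253394
```

```bash
cat >> h.py <<'E'
from scipy.spatial.transform import Rotation as Ro
import json
D=lambda yaw:Ro.from_euler("xyz",[np.pi,0,yaw])
def plan(wps,start=None,grip=0.,polar=False):
    """wps: [(x,y,z,yaw,n)], tool pointing down; prints rows from commanded pose (default measured)"""
    s=ctrl.read_state()
    pos,R=(np.array(s["eef_pos"]),Ro.from_euler("xyz",s["tool_rot"])) if start is None else (np.array(start[:3],float),D(start[3]))
    rows=[]
    for x,y,z,yaw,n in wps:
        p0=pos.copy();y0=R.as_euler("xyz")[2];R0=R
        dy=yaw-y0
        for k in range(1,n+1):
            f=k/n;T=p0+f*(np.array([x,y,z])-p0)
            if polar:
                r0,r1=np.hypot(*p0[:2]),np.hypot(x,y);a0,a1=np.arctan2(p0[1],p0[0]),np.arctan2(y,x)
                r,a=r0+f*(r1-r0),a0+f*(a1-a0);T[:2]=r*np.cos(a),r*np.sin(a)
            RT=D(yaw)if k==n else Ro.from_euler("z",f*dy)*R0
            sh=np.round(R.inv().apply(T-pos)/150,3);tu=np.round((R.inv()*RT).as_rotvec()/(np.pi/4),3)
            pos=pos+R.apply(sh*150);R=R*Ro.from_rotvec(tu*np.pi/4)
            rows.append([*(tu+0.).tolist(),*(sh+0.).tolist(),grip])
    for i in range(0,len(rows),12):print(json.dumps(rows[i:i+12]))
    print("end",np.round(pos,1),np.round(R.as_euler("xyz"),3));return pos,R
E
python3 - <<'E'
from h import *
plan([(466,344.5,200,np.pi-.226,36)],polar=True)
E
```

```text
[[0.0, 0.0, -0.094, 0.233, -0.019, 0.006, 0.0], [0.0, 0.0, -0.093, 0.232, -0.015, 0.006, 0.0], [0.0, 0.0, -0.094, 0.232, -0.01, 0.005, 0.0], [0.0, 0.0, -0.094, 0.232, -0.006, 0.006, 0.0], [0.0, 0.0, -0.093, 0.23, -0.001, 0.006, 0.0], [0.0, 0.0, -0.094, 0.23, 0.003, 0.006, 0.0], [0.0, 0.0, -0.094, 0.23, 0.008, 0.006, 0.0], [0.0, 0.0, -0.093, 0.228, 0.012, 0.005, 0.0], [0.0, 0.0, -0.094, 0.227, 0.017, 0.006, 0.0], [0.0, 0.0, -0.094, 0.226, 0.021, 0.006, 0.0], [0.0, 0.0, -0.093, 0.226, 0.025, 0.006, 0.0], [0.0, 0.0, -0.094, 0.223, 0.03, 0.006, 0.0]]
[[0.0, 0.0, -0.094, 0.223, 0.034, 0.006, 0.0], [0.0, 0.0, -0.094, 0.221, 0.038, 0.005, 0.0], [0.0, 0.0, -0.093, 0.22, 0.042, 0.006, 0.0], [0.0, 0.0, -0.094, 0.218, 0.047, 0.006, 0.0], [0.0, 0.0, -0.094, 0.217, 0.05, 0.006, 0.0], [0.0, 0.0, -0.093, 0.214, 0.055, 0.006, 0.0], [0.0, 0.0, -0.094, 0.214, 0.058, 0.005, 0.0], [0.0, 0.0, -0.094, 0.211, 0.063, 0.006, 0.0], [0.0, 0.0, -0.093, 0.209, 0.066, 0.006, 0.0], [0.0, 0.0, -0.094, 0.207, 0.07, 0.006, 0.0], [0.0, 0.0, -0.094, 0.205, 0.074, 0.005, 0.0], [0.0, 0.0, -0.093, 0.204, 0.078, 0.006, 0.0]]
[[0.0, 0.0, -0.094, 0.2, 0.081, 0.006, 0.0], [0.0, 0.0, -0.094, 0.199, 0.085, 0.006, 0.0], [0.0, 0.0, -0.093, 0.196, 0.089, 0.006, 0.0], [0.0, 0.0, -0.094, 0.194, 0.092, 0.005, 0.0], [0.0, 0.0, -0.094, 0.192, 0.095, 0.006, 0.0], [0.0, 0.0, -0.093, 0.188, 0.099, 0.006, 0.0], [0.0, 0.0, -0.094, 0.187, 0.102, 0.006, 0.0], [0.0, 0.0, -0.094, 0.183, 0.106, 0.006, 0.0], [0.0, 0.0, -0.093, 0.181, 0.108, 0.005, 0.0], [0.0, 0.0, -0.094, 0.179, 0.112, 0.006, 0.0], [0.0, 0.0, -0.094, 0.175, 0.115, 0.006, 0.0], [0.0, 0.0, -0.094, 0.173, 0.118, 0.006, 0.0]]
end [466.  344.5 200. ] [-3.142  0.     2.916]
```

Request:
step_arm:
  series:
    - [[0, 0, -0.094, 0.233, -0.019, 0, 0], [0, 0, -0.094, 0.232, -0.015, 0, 0], [0, 0, -0.094, 0.232, -0.01, 0, 0], [0, 0, -0.094, 0.232, -0.006, 0, 0], [0, 0, -0.094, 0.23, -0.001, 0, 0], [0, 0, -0.094, 0.23, 0.003, 0, 0], [0, 0, -0.094, 0.23, 0.008, 0, 0], [0, 0, -0.094, 0.228, 0.012, 0, 0], [0, 0, -0.094, 0.227, 0.017, 0, 0], [0, 0, -0.094, 0.226, 0.021, 0, 0], [0, 0, -0.094, 0.226, 0.025, 0, 0], [0, 0, -0.094, 0.223, 0.03, 0, 0]]

```text
clock: 2.4
eef_pos: [496.6, -381.4, 231.4]
tool_rot: [3.141, 0.0, 1.156]
force: [0.1, -0.2, 0.3]
width: 85.2
gripper_force: 0.0
```

Request:
step_arm:
  series:
    - [[0, 0, -0.094, 0.223, 0.034, 0, 0], [0, 0, -0.094, 0.221, 0.038, 0, 0], [0, 0, -0.094, 0.22, 0.042, 0, 0], [0, 0, -0.094, 0.218, 0.047, 0, 0], [0, 0, -0.094, 0.217, 0.05, 0, 0], [0, 0, -0.094, 0.214, 0.055, 0, 0], [0, 0, -0.094, 0.214, 0.058, 0, 0], [0, 0, -0.094, 0.211, 0.063, 0, 0], [0, 0, -0.094, 0.209, 0.066, 0, 0], [0, 0, -0.094, 0.207, 0.07, 0, 0], [0, 0, -0.094, 0.205, 0.074, 0, 0], [0, 0, -0.094, 0.204, 0.078, 0, 0]]

```text
clock: 3.6
eef_pos: [601.1, -4.1, 231.4]
tool_rot: [3.141, 0.0, 2.041]
force: [-0.1, -0.0, 0.3]
width: 85.7
gripper_force: 0.0
```

Request:
step_arm:
  series:
    - [[0, 0, -0.094, 0.2, 0.081, 0, 0], [0, 0, -0.094, 0.199, 0.085, 0, 0], [0, 0, -0.094, 0.196, 0.089, 0, 0], [0, 0, -0.094, 0.194, 0.092, 0, 0], [0, 0, -0.094, 0.192, 0.095, 0, 0], [0, 0, -0.094, 0.188, 0.099, 0, 0], [0, 0, -0.094, 0.187, 0.102, 0, 0], [0, 0, -0.094, 0.183, 0.106, 0, 0], [0, 0, -0.094, 0.181, 0.108, 0, 0], [0, 0, -0.094, 0.179, 0.112, 0, 0], [0, 0, -0.094, 0.175, 0.115, 0, 0], [0, 0, -0.094, 0.173, 0.118, 0, 0]]

```text
clock: 4.8
eef_pos: [460.9, 345.3, 231.4]
tool_rot: [3.141, 0.001, 2.927]
force: [0.6, 0.4, -0.1]
width: 85.4
gripper_force: 0.0
```

Request:
step_arm:
  series:
    - [[0, 0, 0, 0, 0, 0.1, 0], [0, 0, 0, 0, 0, 0.1, 0], [0, 0, 0, 0, 0, 0, 0]]

```text
clock: 5.1
eef_pos: [460.5, 343.2, 199.7]
tool_rot: [-3.138, -0.002, 2.925]
force: [-0.6, -0.5, -0.5]
width: 85.5
gripper_force: 0.0
```

Run:
```python
from h import *
plan([(466,344.5,140,np.pi-.226,4)])
p=ctrl.get_image("top")
a=cv2.resize(p["img"][205:335,170:270],None,fx=4,fy=4,interpolation=cv2.INTER_CUBIC)
cv2.imwrite("pics/c.png",a[:,:,::-1])
```

```text
[[0.0, 0.0, 0.003, -0.009, 0.004, 0.099, 0.0], [0.0, 0.0, 0.003, -0.008, 0.005, 0.1, 0.0], [0.0, 0.0, 0.003, -0.009, 0.004, 0.099, 0.0], [-0.004, -0.002, 0.003, -0.008, 0.005, 0.1, 0.0]]
end [465.9 344.6 140. ] [-3.142 -0.     2.915]
```

View pics/c.png

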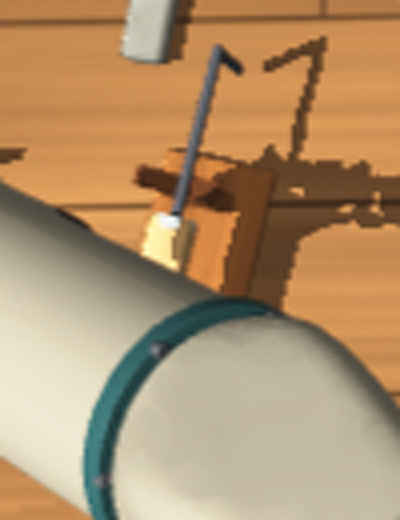

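The arm hides the handle here, but the visible rod end at about (217,47) in the crop agrees with the first estimate. I'll descend now.

Request:
step_arm:
  series:
    - [[0, 0, 0.003, -0.009, 0.004, 0.1, 0], [0, 0, 0.003, -0.008, 0.005, 0.1, 0], [0, 0, 0.003, -0.009, 0.004, 0.1, 0], [0, 0, 0.003, -0.008, 0.005, 0.1, 0], [0, 0, 0, 0, 0, 0.1, 0], [0, 0, 0, 0, 0, 0.1, 0], [0, 0, 0, 0, 0, 0.1, 0], [0, 0, 0, 0, 0, 0.1, 0], [0, 0, 0, 0, 0, 0.033, 0], [0, 0, 0, 0, 0, 0, 0], [0, 0, 0, 0, 0, 0, 0]]

```text
clock: 6.25
eef_pos: [467.1, 346.2, 76.7]
tool_rot: [3.141, 0.0, 2.915]
force: [-0.3, 0.3, 0.6]
width: 85.7
gripper_force: 0.0
```

Run:
```python
from h import *
p=ctrl.get_image("scene")
a=cv2.resize(p["img"][150:300,350:500],None,fx=4,fy=4,interpolation=cv2.INTER_CUBIC)
cv2.imwrite("pics/d.png",a[:,:,::-1])
print(ctrl.read_state()["force"])
```

```text
[-0.72575049 -0.23799194 -0.02032231]
```

View pics/d.png

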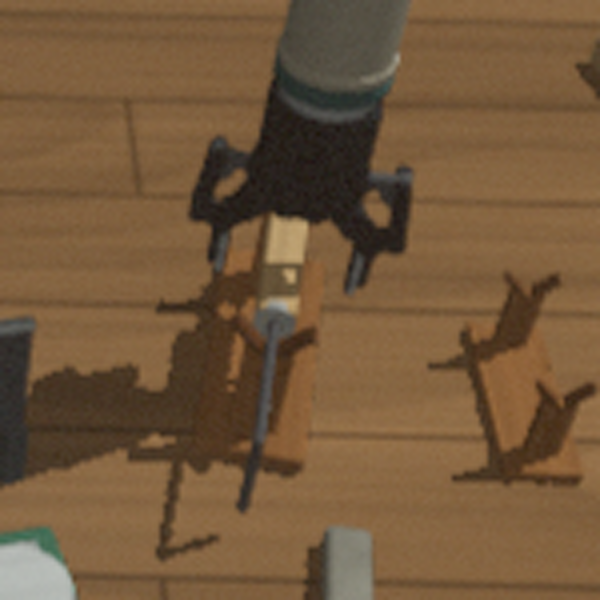

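The open fingers straddle the handle, and it sits midway between them. Next I'll close on it.

Request:
step_arm:
  series:
    - [[0, 0, 0, 0, -0.011, 0.01, 0.3], [0, 0, 0, 0, 0, 0, 0.45], [0, 0, 0, 0, 0, 0, 0.55], [0, 0, 0, 0, 0, 0, 0.65], [0, 0, 0, 0, 0, 0, 0.8], [0, 0, 0, 0, 0, 0, 1], [0, 0, 0, 0, 0, 0, 1], [0, 0, 0, 0, 0, 0, 1], [0, 0, 0, 0, 0, 0, 1]]

```text
clock: 7.2
eef_pos: [466.8, 344.2, 75.2]
tool_rot: [3.141, 0.001, 2.915]
force: [0.8, -1.7, 6.1]
width: 27.3
gripper_force: 59.0
```

Run:
```python
from h import *
s=ctrl.read_state();print(s["eef_pos"],s["tool_rot"],s["force"],s["torque"],s["width"],s["gripper_force"])
```

```text
[466.80553669 344.24618578  75.23748826] [3.14128093e+00 6.01716801e-04 2.91513231e+00] [ 0.78840718 -1.66280254  6.13180071] [-0.16874706  0.02618548  0.07641164] 27.302480193580667 59.02797996997833
```

Request:
step_arm:
  series:
    - [[0, 0, 0, 0, 0, -0.02, 1], [0, 0, 0, 0, 0, -0.05, 1], [0, 0, 0, 0, 0, -0.1, 1], [0, 0, 0, 0, 0, -0.15, 1], [0, 0, 0, 0, 0, -0.18, 1], [0, 0, 0, 0, 0, -0.18, 1], [0, 0, 0, 0, 0, -0.18, 1], [0, 0, 0, 0, 0, -0.12, 1], [0, 0, 0, 0, 0, -0.07, 1], [0, 0, 0, 0, 0, 0, 1], [0, 0, 0, 0, 0, 0, 1]]

```text
clock: 8.3
eef_pos: [466.2, 343.7, 231.9]
tool_rot: [-3.141, -0.0, 2.915]
force: [0.6, 0.6, -2.5]
width: 27.3
gripper_force: 59.2
```

Run:
```python
from h import *
s=ctrl.read_state();print(s["force"],s["torque"],s["width"])
plan([(532,16.3,235,np.pi+.230,20)],grip=1.)
```

```text
[ 0.56670336  0.62076256 -2.45106129] [-0.00063401  0.10646204  0.02819576] 27.258425441865334
[[0.0, 0.0, -0.029, -0.046, -0.101, -0.001, 1.0], [0.0, 0.0, -0.029, -0.043, -0.103, -0.001, 1.0], [0.0, 0.0, -0.029, -0.042, -0.103, -0.001, 1.0], [0.0, 0.0, -0.029, -0.038, -0.105, -0.001, 1.0], [0.0, 0.0, -0.029, -0.037, -0.105, -0.001, 1.0], [0.0, 0.0, -0.029, -0.034, -0.106, -0.001, 1.0], [0.0, 0.0, -0.029, -0.032, -0.106, -0.001, 1.0], [0.0, 0.0, -0.03, -0.029, -0.108, -0.001, 1.0], [0.0, 0.0, -0.029, -0.026, -0.108, -0.001, 1.0], [0.0, 0.0, -0.029, -0.025, -0.109, -0.001, 1.0], [0.0, 0.0, -0.029, -0.021, -0.109, 0.0, 1.0], [0.0, 0.0, -0.029, -0.02, -0.109, -0.001, 1.0]]
[[0.0, 0.0, -0.029, -0.016, -0.11, -0.001, 1.0], [0.0, 0.0, -0.029, -0.014, -0.111, -0.001, 1.0], [0.0, 0.0, -0.029, -0.012, -0.111, -0.001, 1.0], [0.0, 0.0, -0.029, -0.009, -0.11, -0.001, 1.0], [0.0, 0.0, -0.029, -0.007, -0.112, -0.001, 1.0], [0.0, 0.0, -0.029, -0.004, -0.111, -0.001, 1.0], [0.0, 0.0, -0.029, -0.001, -0.111, -0.001, 1.0], [-0.001, -0.001, -0.029, 0.0, -0.111, -0.001, 1.0]]
end [532.1  16.4 235. ] [ 3.141  0.    -2.912]
```

Request:
step_arm:
  series:
    - [[0, 0, -0.029, -0.046, -0.101, 0, 1], [0, 0, -0.029, -0.043, -0.103, 0, 1], [0, 0, -0.029, -0.042, -0.103, 0, 1], [0, 0, -0.029, -0.038, -0.105, 0, 1], [0, 0, -0.029, -0.037, -0.105, 0, 1], [0, 0, -0.029, -0.034, -0.106, 0, 1], [0, 0, -0.029, -0.032, -0.106, 0, 1], [0, 0, -0.029, -0.029, -0.108, 0, 1], [0, 0, -0.029, -0.026, -0.108, 0, 1], [0, 0, -0.029, -0.025, -0.109, 0, 1], [0, 0, -0.029, -0.021, -0.109, 0, 1], [0, 0, -0.029, -0.02, -0.109, 0, 1]]

```text
clock: 9.5
eef_pos: [505.2, 146.7, 231.0]
tool_rot: [-3.141, -0.003, -3.094]
force: [0.9, -1.2, -1.6]
width: 27.4
gripper_force: 59.3
```

Request:
step_arm:
  series:
    - [[0, 0, -0.029, -0.016, -0.11, 0, 1], [0, 0, -0.029, -0.014, -0.111, 0, 1], [0, 0, -0.029, -0.012, -0.111, 0, 1], [0, 0, -0.029, -0.009, -0.11, 0, 1], [0, 0, -0.029, -0.007, -0.112, 0, 1], [0, 0, -0.029, -0.004, -0.111, 0, 1], [0, 0, -0.029, -0.001, -0.111, 0, 1], [0, 0, -0.03, 0, -0.111, 0, 1], [0, 0, 0, 0, 0, 0, 1], [0, 0, 0, 0, 0, 0.1, 1], [0, 0, 0, 0, 0, 0.1, 1], [0, 0, 0, 0, 0, 0, 1]]

```text
clock: 10.7
eef_pos: [530.2, 17.3, 200.2]
tool_rot: [3.14, -0.005, -2.911]
force: [-0.0, -0.0, -3.0]
width: 26.7
gripper_force: 59.3
```

Run:
```python
from h import *
s=ctrl.read_state();print(s["eef_pos"],s["tool_rot"],s["force"],s["torque"])
p=ctrl.get_image("top");q=ctrl.get_image("scene")
a=cv2.resize(p["img"][140:280,250:390],None,fx=4,fy=4,interpolation=cv2.INTER_CUBIC)[:,:400]
b=cv2.resize(q["img"][190:330,250:390],None,fx=4,fy=4,interpolation=cv2.INTER_CUBIC)[:,:400]
cv2.imwrite("pics/e.png",np.hstack([a,b])[:,:,::-1])
for n,i in(("top",p),("scene",q)):
  for k in("rod_tip","lever_top"):print(n,k,[(np.round(r["centre"],1),round(r["score"],2)) for r in ctrl.recognise(i,k)])
plan([(532,16.3,142,np.pi+.230,6)],grip=1.)
```

```text
[530.15753296  17.25407533 200.17116024] [ 3.14032618 -0.00497562 -2.91093263] [-0.00924972 -0.02193919 -2.98387801] [-0.05789575  0.14106245 -0.01394365]
top rod_tip [(array([337.2, 266.1]), 0.73)]
top lever_top [(array([212.9, 281.3]), 0.27)]
scene rod_tip [(array([309. , 208.7]), 0.58)]
scene lever_top [(array([316.6, 268.9]), 0.75)]
[[-0.002, 0.0, -1.333, 0.001, -0.001, 0.068, 1.0], [-0.001, 0.0, -1.334, 0.001, 0.0, 0.068, 1.0], [-0.002, 0.0, -1.333, 0.0, 0.002, 0.067, 1.0], [-0.001, 0.0, -1.333, 0.0, 0.001, 0.068, 1.0], [-0.002, 0.0, -1.334, -0.001, -0.001, 0.068, 1.0], [0.0, 0.001, -1.333, 0.0, -0.001, 0.068, 1.0]]
end [532.   16.4 141.9] [-3.141  0.    -2.911]
```

View pics/e.png

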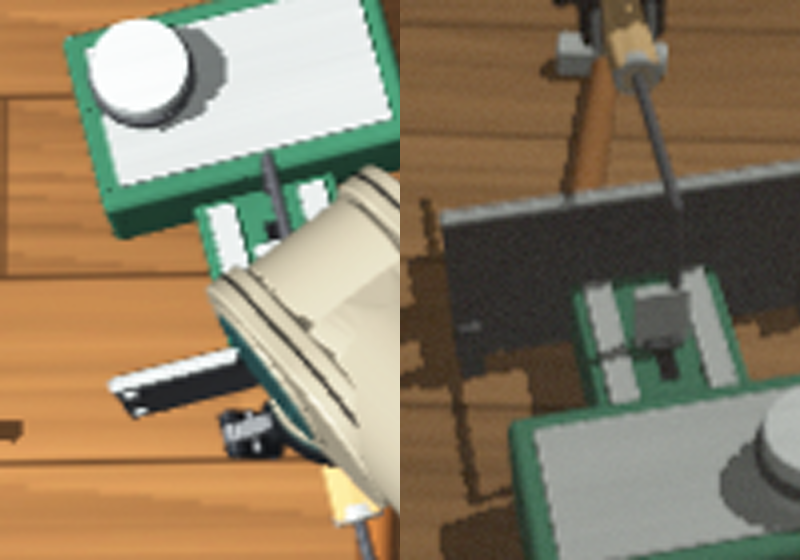

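The hook hangs beyond the guard. The bend is at (267,152) in the left crop and (678,207) in the right, and the tip at (680,285) in the right. I'll compute its offset from the lever.

```bash
sed -i 's/        dy=yaw-y0/        dy=(yaw-y0+np.pi)%(2*np.pi)-np.pi/' h.py
python3 - <<'E'
from h import *
p=ctrl.get_image("top");q=ctrl.get_image("scene")
ub=(250+267/4-.4,140+152/4-.4);sb=(250+278/4-.4,190+207/4-.4);st=(250+280/4-.4,190+285/4-.4)
X,e=tri(p,ub,q,sb);print("bend tri",X,e,at_z(p,ub,217))
T=at_z(q,st,147);print("tip",T)
c,s=np.cos(.23),np.sin(.23)
for v in(X,at_z(p,ub,217),T,[530.2+170*c,17.3+170*s,0]):
    d=np.array(v[:2])-[620.5,37];print("unit",c*d[0]+s*d[1],-s*d[0]+c*d[1])
E
```

```text
bend tri [698.19927647  56.93100949 220.25358449] 0.36142138417289843 [699.16239535  56.8000354  217.        ]
tip [691.56497422  59.30074295 147.        ]
unit 80.19699660230457 1.6924655233924533
unit 81.10489394213262 1.3453709990756408
unit 74.27764541462568 5.512267160587847
unit 77.58676731737145 1.4051423936216274
```

Request:
step_arm:
  series:
    - [[0, 0, 0, 0, 0, 0.08, 1], [0, 0, 0, 0, 0, 0.08, 1], [0, 0, 0, 0, 0, 0.08, 1], [0, 0, 0, 0, 0, 0.06, 1], [0, 0, 0, 0, 0, 0.05, 1], [0, 0, 0, 0, 0, 0.04, 1], [0, 0, 0, 0, 0, 0, 1], [0, 0, 0, 0, 0, 0, 1], [0, 0, 0, 0, 0, 0, 1]]

```text
clock: 12.0
eef_pos: [532.6, 17.0, 144.3]
tool_rot: [-3.141, 0.001, -2.912]
force: [0.0, 0.3, -2.4]
width: 27.1
gripper_force: 59.4
```

```bash
cat >> h.py <<'E'
def f(n=4):
    F=[]
    for _ in range(n):
        ctrl.get_image("top");s=ctrl.read_state();F.append([*s["force"],*s["torque"]])
    F=np.array(F);c,w=np.cos(.23),np.sin(.23);u=F[:,0]*c+F[:,1]*w
    d=np.array(s["eef_pos"][:2])-[620.5,37]
    print("t",s["clock"],"Fu",np.round(u,2),"mean",np.round(F.mean(0),2),"TCP",np.round(s["eef_pos"],1),"rot",np.round(s["tool_rot"],3),"tip_u",round(c*d[0]+w*d[1]+170,1),round(-w*d[0]+c*d[1],1),"w",round(s["width"],1))
E
python3 - <<'E'
from h import *
f()
E
```

```text
t 12.2 Fu [ 0.2   0.52 -0.16 -0.18] mean [ 0.1  -0.02 -1.88 -0.    0.09 -0.02] TCP [532.4  16.8 144.2] rot [-3.141e+00  1.000e-03 -2.912e+00] tip_u 79.6 0.4 w 27.2
```

Request:
step_arm:
  series:
    - [[0, 0, 0, 0.02, 0, 0, 1], [0, 0, 0, 0.02, 0, 0, 1], [0, 0, 0, 0.02, 0, 0, 1], [0, 0, 0, 0.02, 0, 0, 1], [0, 0, 0, 0.01, 0, 0, 1], [0, 0, 0, 0.01, 0, 0, 1], [0, 0, 0, 0.01, 0, 0, 1], [0, 0, 0, 0.01, 0, 0, 1], [0, 0, 0, 0.01, 0, 0, 1], [0, 0, 0, 0.01, 0, 0, 1]]

```text
clock: 13.2
eef_pos: [511.7, 12.0, 143.9]
tool_rot: [-3.142, 0.0, -2.912]
force: [-0.1, 0.0, -2.7]
width: 27.3
gripper_force: 59.4
```

```bash
python3 -c "
from h import *
f()"
```

```text
t 13.4 Fu [-0.21  1.02  0.27 -0.63] mean [ 0.09  0.13 -2.17 -0.05  0.09  0.02] TCP [511.8  12.1 143.9] rot [-3.142  0.    -2.912] tip_u 58.5 0.5 w 26.8
```

Request:
step_arm:
  series:
    - [[0, 0, 0, 0.01, 0, 0, 1], [0, 0, 0, 0.01, 0, 0, 1], [0, 0, 0, 0.01, 0, 0, 1], [0, 0, 0, 0.01, 0, 0, 1]]

```text
clock: 13.8
eef_pos: [506.9, 11.0, 144.1]
tool_rot: [3.141, 0.002, -2.912]
force: [3.1, 0.3, -4.7]
width: 27.1
gripper_force: 59.2
```

```bash
python3 -c "
from h import *
f()"
```

```text
t 14.0 Fu [2.97 3.55 3.5  3.71] mean [ 3.31  0.94 -3.78  0.14 -0.58 -0.02] TCP [506.3  10.8 144. ] rot [ 3.141e+00  1.000e-03 -2.912e+00] tip_u 52.9 0.6 w 27.3
```

Request:
step_arm:
  series:
    - [[0, 0, 0, 0.01, 0, 0, 1], [0, 0, 0, 0.01, 0, 0, 1], [0, 0, 0, 0.01, 0, 0, 1], [0, 0, 0, 0.01, 0, 0, 1]]

```text
clock: 14.4
eef_pos: [500.1, 9.3, 144.0]
tool_rot: [-3.142, 0.0, -2.912]
force: [2.6, 1.3, -3.1]
width: 27.5
gripper_force: 59.2
```

```bash
python3 -c "
from h import *
f()"
```

```text
t 14.6 Fu [2.78 3.06 2.05 1.78] mean [ 2.36  0.54 -2.62  0.15 -0.58  0.01] TCP [499.8   9.3 143.9] rot [-3.141 -0.    -2.912] tip_u 46.2 0.5 w 27.3
```

The lever is hooked and sliding at about 3 N. Contact came near tip_u 56, so I expect the stop at about 17 to 29.

Request:
step_arm:
  series:
    - [[0, 0, 0, 0.01, 0, 0, 1], [0, 0, 0, 0.01, 0, 0, 1], [0, 0, 0, 0.01, 0, 0, 1], [0, 0, 0, 0.01, 0, 0, 1], [0, 0, 0, 0.01, 0, 0, 1], [0, 0, 0, 0.01, 0, 0, 1], [0, 0, 0, 0.01, 0, 0, 1], [0, 0, 0, 0.01, 0, 0, 1]]

```text
clock: 15.4
eef_pos: [488.3, 6.5, 143.9]
tool_rot: [-3.142, 0.0, -2.912]
force: [3.3, 0.7, -2.9]
width: 27.1
gripper_force: 59.3
```

```bash
python3 -c "
from h import *
f()"
```

```text
t 15.6 Fu [3.36 3.5  1.53 1.96] mean [ 2.49  0.7  -2.08  0.11 -0.6  -0.02] TCP [488.    6.4 143.9] rot [-3.141e+00 -1.000e-03 -2.912e+00] tip_u 34.1 0.4 w 27.1
```

Request:
step_arm:
  series:
    - [[0, 0, 0, 0.005, 0, 0, 1], [0, 0, 0, 0.005, 0, 0, 1], [0, 0, 0, 0.005, 0, 0, 1]]

```text
clock: 15.9
eef_pos: [486.3, 6.0, 143.9]
tool_rot: [-3.142, 0.0, -2.912]
force: [4.1, 0.2, -2.8]
width: 27.0
gripper_force: 59.3
```

```bash
python3 -c "
from h import *
f()"
```

```text
t 16.1 Fu [3.04 2.79 2.92 3.16] mean [ 2.98  0.35 -2.71  0.13 -0.66 -0.02] TCP [486.1   6.  143.9] rot [-3.142 -0.    -2.912] tip_u 32.1 0.5 w 27.2
```

Request:
step_arm:
  series:
    - [[0, 0, 0, 0.005, 0, 0, 1], [0, 0, 0, 0.005, 0, 0, 1], [0, 0, 0, 0, 0, 0, 1]]

```text
clock: 16.4
eef_pos: [484.6, 5.7, 143.9]
tool_rot: [-3.142, -0.0, -2.912]
force: [3.5, -0.2, -1.8]
width: 26.8
gripper_force: 59.3
```

Request:
step_arm:
  series:
    - [[0, 0, 0, 0.005, 0, 0, 1], [0, 0, 0, 0, 0, 0, 1]]

```text
clock: 16.6
eef_pos: [483.9, 5.5, 143.9]
tool_rot: [-3.142, -0.0, -2.912]
force: [3.1, 0.3, -2.0]
width: 27.1
gripper_force: 59.3
```

Request:
step_arm:
  series:
    - [[0, 0, 0, 0.005, 0, 0, 1], [0, 0, 0, 0.005, 0, 0, 1], [0, 0, 0, 0, 0, 0, 1]]

```text
clock: 16.9
eef_pos: [482.4, 5.1, 143.9]
tool_rot: [-3.142, -0.0, -2.912]
force: [2.6, 0.4, -3.3]
width: 27.2
gripper_force: 59.3
```

Request:
step_arm:
  series:
    - [[0, 0, 0, 0.005, 0, 0, 1], [0, 0, 0, 0.005, 0, 0, 1], [0, 0, 0, 0, 0, 0, 1]]

```text
clock: 17.2
eef_pos: [480.9, 4.8, 143.9]
tool_rot: [-3.142, -0.0, -2.912]
force: [3.4, 0.4, -1.9]
width: 26.8
gripper_force: 59.3
```

Request:
step_arm:
  series:
    - [[0, 0, 0, 0.005, 0, 0, 1], [0, 0, 0, 0.005, 0, 0, 1], [0, 0, 0, 0, 0, 0, 1]]

```text
clock: 17.5
eef_pos: [479.5, 4.5, 143.9]
tool_rot: [-3.142, -0.0, -2.912]
force: [3.0, -0.1, -3.2]
width: 27.1
gripper_force: 59.3
```

Request:
step_arm:
  series:
    - [[0, 0, 0, 0.005, 0, 0, 1], [0, 0, 0, 0.005, 0, 0, 1], [0, 0, 0, 0, 0, 0, 1]]

```text
clock: 17.8
eef_pos: [478.0, 4.2, 143.9]
tool_rot: [-3.142, -0.0, -2.912]
force: [4.0, 1.0, -2.8]
width: 27.5
gripper_force: 59.3
```

Request:
step_arm:
  series:
    - [[0, 0, 0, 0.005, 0, 0, 1], [0, 0, 0, 0, 0, 0, 1], [0, 0, 0, 0, 0, 0, 1]]

```text
clock: 18.1
eef_pos: [477.3, 4.0, 143.9]
tool_rot: [-3.142, -0.0, -2.912]
force: [2.9, -0.2, -2.6]
width: 27.1
gripper_force: 59.3
```

Request:
step_arm:
  series:
    - [[0, 0, 0, 0.005, 0, 0, 1], [0, 0, 0, 0.005, 0, 0, 1], [0, 0, 0, 0, 0, 0, 1]]

```text
clock: 18.4
eef_pos: [475.9, 3.6, 143.9]
tool_rot: [-3.142, -0.0, -2.912]
force: [3.1, 0.8, -2.4]
width: 27.0
gripper_force: 59.3
```

Request:
step_arm:
  series:
    - [[0, 0, 0, 0.005, 0, 0, 1], [0, 0, 0, 0.005, 0, 0, 1], [0, 0, 0, 0, 0, 0, 1]]

```text
clock: 18.7
eef_pos: [474.5, 3.3, 143.9]
tool_rot: [-3.142, 0.0, -2.912]
force: [3.6, 0.2, -3.2]
width: 27.2
gripper_force: 59.3
```

Request:
step_arm:
  series:
    - [[0, 0, 0, 0.005, 0, 0, 1], [0, 0, 0, 0, 0, 0, 1], [0, 0, 0, 0, 0, 0, 1]]

```text
clock: 19.0
eef_pos: [474.4, 3.3, 143.9]
tool_rot: [3.141, 0.001, -2.912]
force: [5.3, 0.6, -4.6]
width: 27.2
gripper_force: 59.2
```

Force is rising and the TCP has stalled, so this looks like the stop. I'll use smaller steps from here.

Request:
step_arm:
  series:
    - [[0, 0, 0, 0.003, 0, 0, 1], [0, 0, 0, 0, 0, 0, 1], [0, 0, 0, 0, 0, 0, 1]]

```text
clock: 19.3
eef_pos: [474.4, 3.4, 144.0]
tool_rot: [3.141, 0.002, -2.912]
force: [6.7, 0.4, -4.6]
width: 27.1
gripper_force: 59.3
```

Request:
step_arm:
  series:
    - [[0, 0, 0, 0.004, 0, 0, 1], [0, 0, 0, 0, 0, 0, 1], [0, 0, 0, 0, 0, 0, 1]]

```text
clock: 19.6
eef_pos: [474.4, 3.3, 144.0]
tool_rot: [3.141, 0.003, -2.912]
force: [7.8, 1.9, -5.9]
width: 27.3
gripper_force: 59.3
```

Request:
step_arm:
  series:
    - [[0, 0, 0, 0.004, 0, 0, 1], [0, 0, 0, 0, 0, 0, 1], [0, 0, 0, 0, 0, 0, 1]]

```text
clock: 19.9
eef_pos: [474.3, 3.4, 144.1]
tool_rot: [3.141, 0.004, -2.912]
force: [8.5, 1.4, -7.0]
width: 27.2
gripper_force: 59.4
```

```bash
python3 -c "
from h import *
f()"
```

```text
t 20.1 Fu [8.66 9.38 9.2  8.86] mean [ 8.99  1.2  -6.65  0.12 -1.47 -0.13] TCP [474.3   3.4 144.1] rot [ 3.141  0.004 -2.912] tip_u 20.0 0.6 w 27.0
```

Request:
step_arm:
  series:
    - [[0, 0, 0, 0.004, 0, 0, 1], [0, 0, 0, 0, 0, 0, 1], [0, 0, 0, 0, 0, 0, 1], [0, 0, 0, 0, 0, 0, 1], [0, 0, 0, 0, 0, 0, 1], [0, 0, 0, 0, 0, 0, 1], [0, 0, 0, 0, 0, 0, 1], [0, 0, 0, 0, 0, 0, 1], [0, 0, 0, 0, 0, 0, 1], [0, 0, 0, 0, 0, 0, 1], [0, 0, 0, 0, 0, 0, 1], [0, 0, 0, 0, 0, 0, 1]]

```text
clock: 21.3
eef_pos: [474.3, 3.4, 144.2]
tool_rot: [3.141, 0.005, -2.912]
force: [10.6, 0.1, -8.6]
width: 27.3
gripper_force: 59.5
```

Run:
```python
from h import *
f(6)
q=ctrl.get_image("scene");p=ctrl.get_image("top")
b=cv2.resize(q["img"][190:330,250:390],None,fx=4,fy=4,interpolation=cv2.INTER_CUBIC)[:,:400]
a=cv2.resize(p["img"][140:280,250:390],None,fx=4,fy=4,interpolation=cv2.INTER_CUBIC)[:,:400]
cv2.imwrite("pics/g.png",np.hstack([a,b])[:,:,::-1])
```

```text
t 21.6 Fu [ 9.89 10.09 10.12 10.49 10.41 10.68] mean [10.22  1.44 -8.09  0.17 -1.68 -0.13] TCP [474.3   3.4 144.2] rot [ 3.14   0.005 -2.912] tip_u 20.0 0.6 w 27.0
```

View pics/g.png

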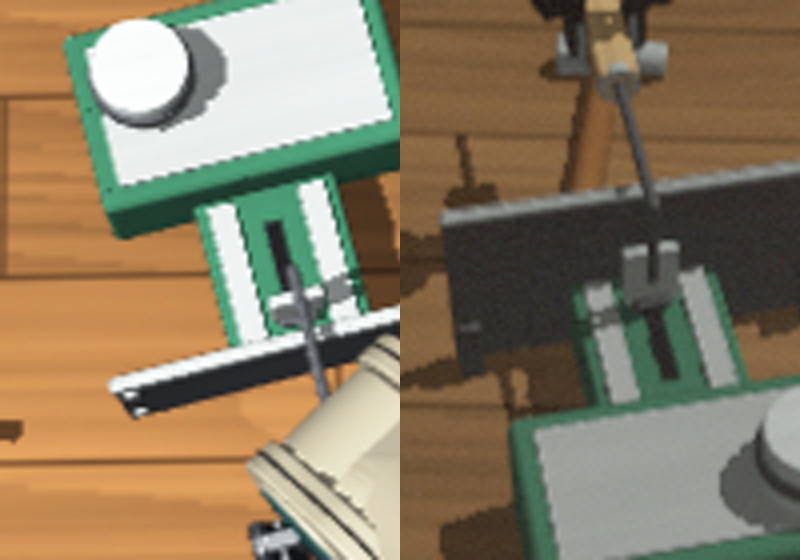

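The lever is at the guard end of its slot, with the hook still behind it. The pull has held at about 10 N for well over a second. I'll ease off and lift.

Request:
step_arm:
  series:
    - [[0, 0, 0, -0.01, 0, 0, 1], [0, 0, 0, -0.01, 0, 0, 1], [0, 0, 0, -0.02, 0, 0, 1], [0, 0, 0, -0.03, 0, 0, 1], [0, 0, 0, -0.03, 0, 0, 1], [0, 0, 0, -0.03, 0, 0, 1], [0, 0, 0, 0, 0, 0, 1], [0, 0, 0, 0, 0, 0, 1]]

```text
clock: 22.5
eef_pos: [490.4, 7.1, 143.8]
tool_rot: [3.142, -0.0, -2.912]
force: [0.9, 0.8, -2.0]
width: 27.1
gripper_force: 60.2
```

```bash
python3 -c "
from h import *
f()"
```

```text
t 22.7 Fu [ 0.23  0.4   0.   -0.37] mean [ 0.15 -0.35 -2.02  0.    0.09  0.02] TCP [490.4   7.  143.9] rot [-3.141 -0.    -2.912] tip_u 36.5 0.4 w 27.0
```

Request:
step_arm:
  series:
    - [[0, 0, 0, 0, 0, -0.04, 1], [0, 0, 0, 0, 0, -0.08, 1], [0, 0, 0, 0, 0, -0.12, 1], [0, 0, 0, 0, 0, -0.12, 1], [0, 0, 0, 0, 0, -0.12, 1], [0, 0, 0, 0, 0, -0.1, 1], [0, 0, 0, 0, 0, -0.03, 1], [0, 0, 0, 0, 0, 0, 1]]

```text
clock: 23.5
eef_pos: [491.0, 7.1, 236.4]
tool_rot: [-3.141, 0.002, -2.912]
force: [0.0, -0.3, -2.4]
width: 27.2
gripper_force: 60.3
```

Run:
```python
from h import *
f(1)
plan([(466.8,344.2,236,2.915,22)],grip=1.)
```

```text
t 23.55 Fu [-0.41] mean [-0.59  0.71 -2.49  0.02  0.07 -0.01] TCP [490.5   6.9 235.6] rot [-3.141  0.    -2.912] tip_u 36.5 0.3 w 27.3
[[0.0, 0.0, 0.026, -0.016, 0.101, 0.0, 1.0], [0.0, 0.0, 0.027, -0.014, 0.102, 0.0, 1.0], [0.0, 0.0, 0.026, -0.013, 0.101, -0.001, 1.0], [0.0, 0.0, 0.027, -0.01, 0.102, 0.0, 1.0], [0.0, 0.0, 0.026, -0.007, 0.103, 0.0, 1.0], [0.0, 0.0, 0.026, -0.006, 0.102, 0.0, 1.0], [0.0, 0.0, 0.027, -0.004, 0.102, 0.0, 1.0], [0.0, 0.0, 0.026, -0.001, 0.103, 0.0, 1.0], [0.0, 0.0, 0.027, 0.0, 0.102, -0.001, 1.0], [0.0, 0.0, 0.026, 0.003, 0.103, 0.0, 1.0], [0.0, 0.0, 0.026, 0.005, 0.102, 0.0, 1.0], [0.0, 0.0, 0.027, 0.007, 0.102, 0.0, 1.0]]
[[0.0, 0.0, 0.026, 0.009, 0.102, 0.0, 1.0], [0.0, 0.0, 0.027, 0.012, 0.102, 0.0, 1.0], [0.0, 0.0, 0.026, 0.013, 0.102, -0.001, 1.0], [0.0, 0.0, 0.026, 0.015, 0.101, 0.0, 1.0], [0.0, 0.0, 0.027, 0.018, 0.101, 0.0, 1.0], [0.0, 0.0, 0.026, 0.02, 0.1, 0.0, 1.0], [0.0, 0.0, 0.027, 0.021, 0.1, 0.0, 1.0], [0.0, 0.0, 0.026, 0.024, 0.1, 0.0, 1.0], [0.0, 0.0, 0.026, 0.026, 0.099, -0.001, 1.0], [0.0, 0.001, 0.027, 0.028, 0.099, 0.0, 1.0]]
end [466.8 344.2 236. ] [-3.141 -0.     2.915]
```

Request:
step_arm:
  series:
    - [[0, 0, 0.026, -0.016, 0.101, 0, 1], [0, 0, 0.027, -0.014, 0.102, 0, 1], [0, 0, 0.026, -0.013, 0.101, 0, 1], [0, 0, 0.027, -0.01, 0.102, 0, 1], [0, 0, 0.026, -0.007, 0.103, 0, 1], [0, 0, 0.026, -0.006, 0.102, 0, 1], [0, 0, 0.027, -0.004, 0.102, 0, 1], [0, 0, 0.026, -0.001, 0.103, 0, 1], [0, 0, 0.027, 0, 0.102, 0, 1], [0, 0, 0.026, 0.003, 0.103, 0, 1], [0, 0, 0.026, 0.005, 0.102, 0, 1], [0, 0, 0.027, 0.007, 0.102, 0, 1]]

```text
clock: 24.75
eef_pos: [477.0, 191.3, 234.4]
tool_rot: [-3.141, -0.002, 3.122]
force: [0.2, -0.2, -2.1]
width: 27.0
gripper_force: 60.2
```

Request:
step_arm:
  series:
    - [[0, 0, 0.026, 0.009, 0.102, 0, 1], [0, 0, 0.027, 0.012, 0.102, 0, 1], [0, 0, 0.026, 0.013, 0.102, 0, 1], [0, 0, 0.026, 0.015, 0.101, 0, 1], [0, 0, 0.027, 0.018, 0.101, 0, 1], [0, 0, 0.026, 0.02, 0.1, 0, 1], [0, 0, 0.027, 0.021, 0.1, 0, 1], [0, 0, 0.026, 0.024, 0.1, 0, 1], [0, 0, 0.026, 0.026, 0.099, 0, 1], [0, 0, 0.027, 0.028, 0.099, 0, 1], [0, 0, 0, 0, 0, 0, 1], [0, 0, 0, 0, 0, 0, 1]]

```text
clock: 25.95
eef_pos: [466.3, 343.7, 234.4]
tool_rot: [-3.14, -0.001, 2.916]
force: [0.0, -1.2, -2.4]
width: 26.9
gripper_force: 60.2
```

Request:
step_arm:
  series:
    - [[0, 0, 0, 0, 0, 0.1, 1], [0, 0, 0, 0, 0, 0.14, 1], [0, 0, 0, 0, 0, 0.14, 1], [0, 0, 0, 0, 0, 0.14, 1], [0, 0, 0, 0, 0, 0.12, 1], [0, 0, 0, 0, 0, 0.08, 1], [0, 0, 0, 0, 0, 0.08, 1], [0, 0, 0, 0, 0, 0, 1], [0, 0, 0, 0, 0, 0, 1]]

```text
clock: 26.85
eef_pos: [467.0, 344.4, 115.6]
tool_rot: [3.141, 0.0, 2.915]
force: [0.1, 0.3, -1.7]
width: 27.1
gripper_force: 60.2
```

Run:
```python
from h import *
f(2)
q=ctrl.get_image("scene")
a=cv2.resize(q["img"][150:300,350:500],None,fx=4,fy=4,interpolation=cv2.INTER_CUBIC)
cv2.imwrite("pics/i.png",a[:,:,::-1])
plan([(466.8,344.2,80,2.915,4)],grip=1.)
```

```text
t 26.95 Fu [0.33 0.1 ] mean [ 0.27 -0.21 -2.51  0.    0.06  0.  ] TCP [467.3 344.9 116.2] rot [3.140e+00 1.000e-03 2.915e+00] tip_u 91.0 334.7 w 27.2
[[0.0, 0.0, 0.0, 0.001, -0.001, 0.06, 1.0], [0.0, 0.0, 0.0, 0.0, -0.002, 0.061, 1.0], [0.0, 0.0, 0.0, 0.001, -0.001, 0.06, 1.0], [0.002, 0.001, 0.0, 0.0, -0.001, 0.06, 1.0]]
end [466.8 344.2  80.1] [-3.141  0.     2.915]
```

View pics/i.png

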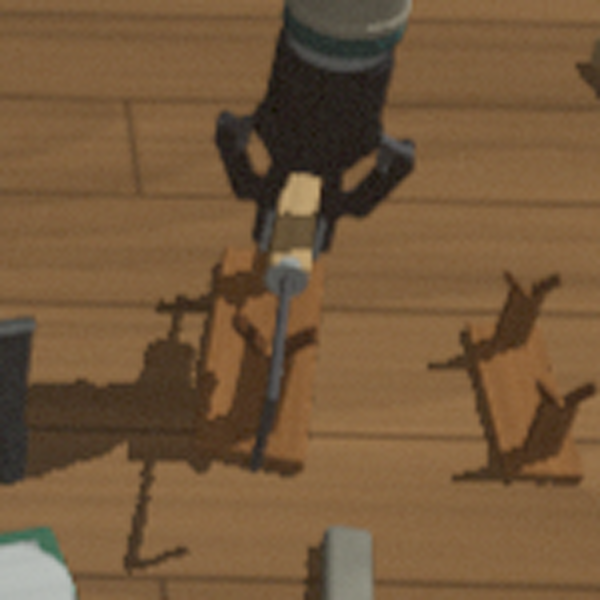

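The rod is level and lined up above the notches, with its bent end hanging down. I'll lower it into them.

Request:
step_arm:
  series:
    - [[0, 0, 0, 0, -0.002, 0.06, 1], [0, 0, 0, 0, -0.002, 0.06, 1], [0, 0, 0, 0, -0.001, 0.06, 1], [0, 0, 0, 0, 0, 0.04, 1], [0, 0, 0, 0, 0, 0.02, 1], [0, 0, 0, 0, 0, 0.01, 1], [0, 0, 0, 0, 0, 0.01, 1], [0, 0, 0, 0, 0, 0, 1], [0, 0, 0, 0, 0, 0, 1]]

```text
clock: 27.9
eef_pos: [466.8, 343.8, 76.6]
tool_rot: [3.141, 0.0, 2.915]
force: [-0.5, -0.3, -1.3]
width: 27.0
gripper_force: 60.2
```

```bash
python3 -c "
from h import *
f(3)"
```

```text
t 28.05 Fu [ 0.12 -0.2  -0.05] mean [-0.01 -0.17 -1.8   0.05  0.07  0.01] TCP [466.8 343.7  76.6] rot [3.141 0.    2.915] tip_u 90.3 333.7 w 26.6
```

Request:
step_arm:
  series:
    - [[0, 0, 0, 0, 0.002, 0.007, 1], [0, 0, 0, 0, 0, 0.006, 1], [0, 0, 0, 0, 0, 0, 1], [0, 0, 0, 0, 0, 0, 1]]

```text
clock: 28.45
eef_pos: [466.9, 344.1, 75.2]
tool_rot: [3.141, 0.001, 2.915]
force: [-1.0, -2.0, 5.6]
width: 27.2
gripper_force: 61.4
```

That's the same reading as at the grasp, so the rod is seated. I'll open and rise.

Request:
step_arm:
  series:
    - [[0, 0, 0, 0, 0, 0, 0.6], [0, 0, 0, 0, 0, 0, 0.5], [0, 0, 0, 0, 0, 0, 0.3], [0, 0, 0, 0, 0, 0, 0], [0, 0, 0, 0, 0, 0, 0], [0, 0, 0, 0, 0, 0, 0], [0, 0, 0, 0, 0, 0, 0], [0, 0, 0, 0, 0, 0, 0]]

```text
clock: 29.25
eef_pos: [466.7, 343.9, 74.4]
tool_rot: [-3.142, 0.0, 2.915]
force: [0.1, -1.2, -0.1]
width: 85.4
gripper_force: 0.0
```

Request:
step_arm:
  series:
    - [[0, 0, 0, 0, 0, -0.05, 0], [0, 0, 0, 0, 0, -0.1, 0], [0, 0, 0, 0, 0, -0.15, 0], [0, 0, 0, 0, 0, -0.2, 0], [0, 0, 0, 0, 0, -0.2, 0], [0, 0, 0, 0, 0, -0.2, 0], [0, 0, 0, 0, 0, -0.1, 0], [0, 0, 0, 0, 0, 0, 0], [0, 0, 0, 0, 0, 0, 0]]

```text
clock: 30.15
eef_pos: [466.7, 343.7, 224.9]
tool_rot: [3.141, 0.001, 2.915]
force: [-1.3, 0.1, 0.2]
width: 85.8
gripper_force: 0.0
```

Run:
```python
from h import *
f(2)
q=ctrl.get_image("scene")
a=cv2.resize(q["img"][180:330,250:450],None,fx=4,fy=4,interpolation=cv2.INTER_CUBIC)
cv2.imwrite("pics/j.png",a[:,:,::-1])
```

```text
t 30.25 Fu [-0.99 -0.24] mean [-0.47 -0.67  0.07 -0.05 -0.    0.02] TCP [466.3 343.3 223.6] rot [-3.140e+00 -1.000e-03  2.915e+00] tip_u 89.6 333.4 w 85.2
```

View pics/j.png

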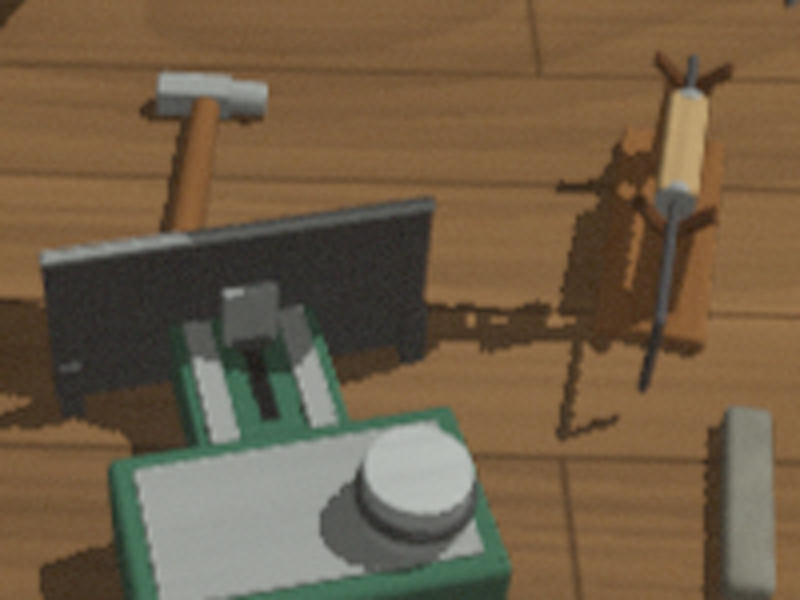

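The rod lies in both notches with its bent end hanging down (tip at (643,388)). The lever is home at the guard end of its slot (250,310), and the hammer and whetstone haven't moved. I'm handing the job in.

```bash
python3 -c "
from cell import ctrl
print(ctrl.finish_job())"
```

```text
the job is handed in; nothing more can be done
None
```

The lever was drawn home to its stop and held at about 10 N for over a second, the rod is back in its rest with the bent end hanging down, and the job was handed in at about 30 s; no verdict came back.

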